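# Close a truffle mould on the shaker with its bayonet cap

## Task

Close the two-part truffle mould on the shaker so that it can be shaken: lower the loose clear upper half, kept level, over the hammer-headed post and onto the two guide pins until it lies flush on the lower half. Then lock it with the round bayonet cap: set the cap over the post's head, push it down against its spring, turn it a quarter turn clockwise as seen from above, and let it spring up so that the head seats in the cap's cross groove. Let go, and leave the other things on the counter where they are.

Things in the scene. Friction and masses are not known exactly. Their poses are not given: they have to be found in the camera images.
- shaker: White bench shaker, 186 x 92 mm, 50 mm high, fixed on the counter, the pale lower mould half (168 x 58 mm) clamped on top; dial and switch on its front. Origin: centre of its underside, on the counter; x along the mould's length, y to the front, z up. The lower half's top face (parting face) is 74 mm above the counter and carries two guide pins and, in the middle, the lock post.
- parting (a point): Middle of the parting face, on the lock post's axis, axes as the shaker's. Seated, the upper half's origin lies here. Guide pins: 8 mm thick, at shaker x = -72 and +72 mm, y = 0, 28 mm tall, the top 8 mm tapered.
- post_top (a point): Middle of the top of the lock post, 54 mm above the parting face: a round neck 10 mm thick with a steel hammer head 36 mm long (along shaker x), 10 mm wide (y) and 9 mm high, its underside 45 mm above the parting face; the head's upper 4 mm taper inward by about 3 mm all round.
- upper_half: Upper mould half: loose clear plate, 168 mm (x) x 58 (y) x 20 thick, about 0.24 kg, lying right side up on the counter. Origin: centre of its underside, z up. Round guide holes, 10.4 mm, at x = -72 and +72 mm; a middle slot 44 mm (x) by 16 (y) passes the post's head; four domes on top, 3 mm high. Fits either way round; can be grasped across the middle of its 58 mm width.
- lock_cap: Round aluminium bayonet cap, 62 mm across, about 0.19 kg, upright on the counter on its sprung skirt. Origin: centre of the skirt's underside when the skirt is out; z up. Dark skirt ring, 53 mm across, at heights 0 to 12 mm; body at 12 to 34 mm with grip flats 56 mm apart (at y = -28 and +28). Half-turn symmetric. Locked, its origin is 90 mm above the counter and its x lies along the shaker's y.
- cap_top (a point): Middle of the cap's top face, 34 mm above its origin, axes as the cap's. A slot 40 mm (x) by 14 mm (y) goes right through for the post's head; a groove 14 mm wide, 5 mm deep, crosses the top along y for the head to seat in. Two raised stops, 7 mm high, in the quadrants +x -y and -x +y end the turn after a clockwise quarter turn (seen from above) and block the other way.
- cap_skirt (a joint): How far the sprung skirt is pushed up into the cap, in m: 0 free (held out by 4 N), 0.012 bottomed (10 N). With the skirt standing on the seated upper half and the head in the slot, the cap turns once it is pressed down at least 9 mm; released after the turn it springs back to about 0.004, the head seated in the groove.
- nib_bowl: Small steel bowl of nibs, 76 mm across, 35 mm high; origin at the centre of its underside. Leave it.
- spice_jar_1: Spice jar with a dark lid, 41 mm across, 105 mm high, on the left; origin at the centre of its underside. Leave it.
- spice_jar_2: Spice jar with a dark lid, 41 mm across, 105 mm high, behind the shaker; origin at the centre of its underside. Leave it.
- glass_1: Plain drinking glass, 74 mm across, 98 mm high, on the left; origin at the centre of its underside. Leave it.
- praline_1: Chocolate praline, 25 x 25 x 16 mm, in front of the shaker; origin at the centre of its underside. Leave it.
- praline_2: Chocolate praline, 25 x 25 x 16 mm, in front of the shaker; origin at the centre of its underside. Leave it.

How it is judged:
On the way, in this order (a step that is already met when the one before it is completed fails the run):
1. the upper half lies flush on the lower half, located by both guide pins (z of upper_half in the frame of shaker between 0.072 and 0.076 m and horizontal distance between upper_half and parting below 0.004 m and angle between upper_half's own z axis and vertical below 0.03 rad and angle between the x axis of upper_half and the x axis of shaker, either way round below 0.06 rad), for 0.2 s.
2. with the upper half seated, the cap is over the post's head and pressed down against its spring (all of step 1 and value of joint cap_skirt above 0.008 m and horizontal distance between lock_cap and parting below 0.006 m and z of lock_cap in the frame of shaker below 0.087 m), for 0.05 s.
At the end, for the whole second after the job is handed in: Upper half flush on the lower half (within 2 mm of the parting face, centred within 4 mm, level and in line); cap locked: centred within 5 mm, upright, turned to within 0.22 rad of the quarter turn, head seated in its groove (cap origin 87.3 to 92.5 mm up, skirt in 2.2 to 6.5 mm); all at rest (all of step 1 and horizontal distance between lock_cap and parting below 0.005 m and angle between lock_cap's own z axis and vertical below 0.08 rad and angle between the x axis of lock_cap and the y axis of shaker, either way round below 0.22 rad and z of lock_cap in the frame of shaker between 0.0873 and 0.0925 m and value of joint cap_skirt between 0.0022 and 0.0065 m and linear speed of each of lock_cap, upper_half below 0.01 m/s); the robot touches nothing.
It fails at once if a bystander is pushed more than 30 mm from where it stood or knocked over (distance of any of nib_bowl, spice_jar_1, spice_jar_2, glass_1, praline_1, praline_2 from where it was at the start of the episode above 0.03 m or angle between any of nib_bowl, spice_jar_1, spice_jar_2, glass_1, praline_1, praline_2's own z axis and vertical above 0.4 rad).
It fails at once if the upper half is tipped well out of level (more than 0.3 rad) (angle between upper_half's own z axis and vertical above 0.3 rad).
It also fails if it takes over 64 s, if anything falls off the work surface, if the arm or the gripper's body presses on something with over 40 N, if the wrist force passes 120 N, or if a joint passes its speed limit or range.

## Robot

A 7-joint arm with a two-finger parallel gripper is mounted at the origin on the work surface; the furniture and walls round the work are solid. World frame = base frame: x ahead of the robot, y to its left, z up, the work surface at z = 0. Lengths are in m, angles in rad, forces in N, time in s.
With the tool pointing down it reaches from about 0.4 to 0.9 m from the base axis. Payload 5.5 kg.
Tool frame: the origin (TCP) lies at the very end of the fingers, on their centre line; the grasp point (between the pads) lies manip.pinch_z behind it (manip.pinch_z is the distance from the TCP to the grasp point, in m); z points along the fingers, y is the line along which they close (so a half turn about z gives the same grasp; the last joint's range is limited). The gripper opens to 92 mm and grips with 3 to 60 N. Pads are 19 mm wide; open, the fingers measure 130 mm over their backs; the gripper's body (75 mm by 190 mm) begins 47 mm behind the grasp point.
Start: joints at [1.371, 0.501, -0.427, 1.55, 0.221, 1.138, -0.21], TCP at [0.29, -0.582, 0.227] pointing down, gripper open.
Joint ranges: [-2.88, 2.88], [-0.31, 2.03], [-1.54, 1.56], [0.2, 2.42], [-1.41, 4.55], [0.19, 2.02], [-2.57, 2.57]. Speed limits (rad/s): [2.57, 2.57, 3.14, 3.14, 3.14, 3.14, 3.14].

## Interface

Orientations are given as a rotation vector (axis times angle).
In Python, from workcell import manip gives the robot as it stands.
- The arm moves only by the tool nudge_tcp, called after "Call:" by a JSON object that holds its "fn" and its "kwargs", one argument or row to a line. Schema: {"type":"object","properties":{"deltas":{"type":"array","items":{"type":"object","properties":{"xyz":{"type":"array","items":{"type":"number"},"minItems":3,"maxItems":3},"rotvec":{"type":"array","items":{"type":"number"},"minItems":3,"maxItems":3}},"additionalProperties":false},"minItems":1,"maxItems":20},"finger_gap":{"type":"number"},"force":{"type":"number"},"only":{"type":"string"},"quiet":{"type":"boolean"},"lines":{"type":"string"}},"required":["deltas"],"additionalProperties":false}. deltas is a list of rows, 1 to 20 of them, each an object with the fields xyz (a list: dx, dy, dz in m), rotvec (a list: a rotation vector rx, ry, rz in rad); a field left out counts as zero; each row shifts and turns the commanded pose from where the row before left it, along the tool's axes as they then stand; what a row does not reach is not made up. A row lasts 1/8 s, in which the tool goes at most 0.0625 m and 0.188 rad, less where a joint would pass 70% of its speed; a pose out of reach is approached as far as the arm can. finger_gap is the finger opening in m, set as the call begins (left out keeps the last). The fingers move at their own pace and stop on an object; force is the grip in N (left out, the last holds). Time passes only in rows, so rows that do not move let the fingers close. The tool returns the time, the measured TCP pose, the force, the opening and the grip force at its end. only (a regular expression) keeps the lines of the reply that match it, lines (a string "A,B") keeps lines A to B, and quiet returns only ok. Input that does not fit is refused with a message, and nothing moves.
- manip.read_state(): the state, without advancing time (a new reading comes with each control period).
- manip.snapshot(name): name is "scene" or "top" or "wrist"; returns a dict with "color" (384x512x3 uint8, red, green, blue), "range_z" (384x512 float32, m along the optical axis (not along the pixel's ray), 0 where there is no reading), "intrinsics" (3x3 intrinsics, pixels), "k1" (the pictures are not rectified: a ray, as slopes to the right and down, at radius r is drawn at 1 + k1 r^2 times it, then the intrinsics apply), "camera_from_world" (4x4, takes a point from world to camera coordinates). Camera axes: x right, y down, z forward; pixel columns grow to the right and rows downward; lengths in m; the calibration is good to about 2 mm. A picture is of the moment at which its call begins.
- manip.job_done(): hands the job in; it is judged then, once.
The state is a dict: "t": time; "joint_pos": joint angles; "dq": joint speeds; "joint_efforts": joint torques, N m; "ee_pos": TCP position; "tcp_rot": TCP orientation; "wrist_force": force on the tool from outside, world axes, zero at the start; "torque": the same for the moment, N m; "finger_gap": finger opening in m; "grip_force": force on a finger pad.
Only numpy, scipy, OpenCV 4.12 (cv2) and the standard library are available. Lean on these libraries where they do the work, as an engineer would, in place of code of your own. Each camera call takes 0.05 s, during which the arm holds its last target. There are 200 camera calls.

## Working session

There is one attempt and no reset: what is moved stays moved. The work goes in short steps, Python scripts to look and compute and a tool call to move; the robot and the scene stay as the last step left them, time stands still between calls to the robot, and variables do not carry over. Pictures are saved under pics/ and viewed, at most 10 in all, crops included, and the job is handed in when it is done.

```bash
ls; mkdir -p pics; python3 - <<'E'
from workcell import manip
import cv2,numpy as np
print(manip.read_state(), manip.pinch_z)
for n in("scene","top"):
    s=manip.snapshot(n); np.savez(f"pics/{n}0.npz",**s)
    cv2.imwrite(f"pics/{n}0.png",s["color"][...,::-1]); print(n,s["intrinsics"],s["k1"],s["camera_from_world"])
E
```

```text
pics
workcell.py
{'t': 0.0, 'joint_pos': array([ 1.37117854,  0.50182835, -0.42677283,  1.55143197,  0.22077437,
        1.13829833, -0.21030875]), 'dq': array([ 1.65446391e-03,  3.08725186e-04, -9.39973523e-05,  2.30975713e-04,
       -1.28651031e-04, -6.30312495e-04, -2.06773526e-05]), 'joint_efforts': array([ 2.21709066e-03, -5.66596735e+01, -5.81537604e+00, -2.79105306e+01,
       -6.89973054e-02,  3.11257469e-02,  2.10283492e-04]), 'ee_pos': array([ 0.28985439, -0.5810212 ,  0.22569645]), 'tcp_rot': array([-3.05601258e+00, -7.20113414e-01,  5.71370906e-04]), 'wrist_force': array([ 0.70936738, -0.01924087, -0.57690218]), 'torque': array([-0.01902108, -0.03089289, -0.00411687]), 'grip_force': 0.0, 'finger_gap': 0.09200546373029278} 0.0188
scene [[366.40883043   0.         255.07981781]
 [  0.         366.40883043 191.08201178]
 [  0.           0.           1.        ]] 0.03032980672467606 [[-0.47454061 -0.88009434 -0.01565774  0.51805169]
 [-0.45544945  0.2607193  -0.85122926  0.25211426]
 [ 0.75324432 -0.39681154 -0.52456038  0.70336104]
 [ 0.          0.          0.          1.        ]]
top [[371.88994057   0.         254.04229332]
 [  0.         371.88994057 189.59885811]
 [  0.           0.           1.        ]] 0.006977070762554088 [[ 0.01619589 -0.99983242 -0.00853355  0.30672339]
 [-0.99359656 -0.01513924 -0.1119673   0.52605352]
 [ 0.11181934  0.01029232 -0.99367525  1.06243107]
 [ 0.          0.          0.          1.        ]]
```

View pics/top0.png

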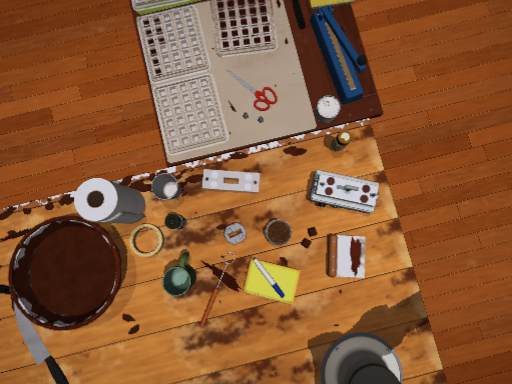

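View pics/scene0.png

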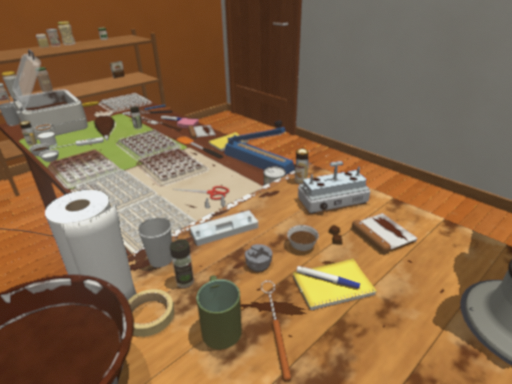

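The top view shows the plate at (231,181), cap at (235,233), shaker at (344,191) with its post at about (347,188), bowl at (278,232) and pralines at (312,231) and (306,243). The scene view confirms this: cap (258,257), shaker (334,190).

```bash
cat > h.py <<'E'
import numpy as np,cv2
from scipy.spatial.transform import Rotation as R
from workcell import manip
def rays(s,px):
    K=s["intrinsics"];d=(np.atleast_2d(px)-[K[0,2],K[1,2]])/K[0,0]
    u=d.copy()
    for _ in range(20): u=d/(1+s["k1"]*(u**2).sum(1,keepdims=True))
    return np.c_[u,np.ones(len(u))]
def world(s,pc):
    T=np.linalg.inv(s["camera_from_world"]);return pc@T[:3,:3].T+T[:3,3]
def on_plane(s,px,z):
    T=np.linalg.inv(s["camera_from_world"]);d=rays(s,px)@T[:3,:3].T;o=T[:3,3]
    return o+d*((z-o[2])/d[:,2])[:,None]
def cloud(s):
    v,u=np.mgrid[:384,:512];px=np.c_[u.ravel(),v.ravel()].astype(float)
    return world(s,rays(s,px)*s["range_z"].reshape(-1,1)).reshape(384,512,3)
def tri(views):  # [(s,px),...] least-squares ray intersection
    A=0;b=0;L=[]
    for s,px in views:
        T=np.linalg.inv(s["camera_from_world"]);d=(rays(s,px)@T[:3,:3].T)[0];d/=np.linalg.norm(d)
        P=np.eye(3)-np.outer(d,d);A=A+P;b=b+P@T[:3,3];L.append((P,T[:3,3]))
    x=np.linalg.solve(A,b);return x,[np.linalg.norm(P@(x-o)) for P,o in L]
def delta(target,yaw_y):
    """tool-axis shift to world target, and turn about tool z so tool y lies along yaw_y (mod pi)"""
    st=manip.read_state();M=R.from_rotvec(st["tcp_rot"]).as_matrix()
    d=M.T@(np.array(target)-st["ee_pos"])
    v=M.T@np.array([np.cos(yaw_y),np.sin(yaw_y),0]);a=np.arctan2(-v[0],v[1]);a=(a+np.pi/2)%np.pi-np.pi/2
    print("tool delta",d.round(4),"turn",a.round(4),"tilt",np.degrees(np.arccos(-M[2,2])).round(2),"q",st["joint_pos"].round(2),"t",st["t"])
def snap(n,name):
    s=manip.snapshot(n);np.savez(f"pics/{name}.npz",**s);cv2.imwrite(f"pics/{name}.png",s["color"][...,::-1]);return s
def load(name): return dict(np.load(f"pics/{name}.npz"))
E
python3 - <<'E'
from h import *
s=load("top0");C=cloud(s)
for n,(u,v) in dict(plate=(231,181),cap=(235,233),shaker=(344,191),post=(347,188),bowl=(278,232),jar1=(176,221),glass=(165,186),jar2=(342,140),p1=(312,231),p2=(306,243),pl0=(206,180),pl1=(256,183)).items():
    print(n,C[v-1:v+2,u-1:u+2].reshape(-1,3).mean(0).round(3))
w=snap("wrist","w0")
st=manip.read_state();M=R.from_rotvec(st["tcp_rot"]).as_matrix()
T=np.linalg.inv(w["camera_from_world"]);print("cam in tool",(M.T@T[:3,:3]).round(3),M.T@(T[:3,3]-st["ee_pos"]),w["intrinsics"][0],w["k1"])
print(M.round(3))
E
```

Call:
{"fn": "nudge_tcp", "kwargs": {
  "deltas": [
    {"xyz": [0,0,-0.04]},
    {"xyz": [0.04,-0.038,-0.01]},
    {"xyz": [0.04,-0.038,-0.01]},
    {"xyz": [0.04,-0.038,-0.01]},
    {"xyz": [0.04,-0.038,-0.01]},
    {"xyz": [0.04,-0.038,-0.01]},
    {"xyz": [0.04,-0.038,-0.01]},
    {"xyz": [0.04,-0.038,0]},
    {"xyz": [0.04,-0.038,0]},
    {"xyz": [0.04,-0.038,0]},
    {"xyz": [0.04,-0.038,0]},
    {"xyz": [0.04,-0.038,0]}
  ]
}}

```text
t: 1.65
ee_pos: [0.4975, -0.0097, 0.3268]
tcp_rot: [3.057, 0.72, 0.0]
wrist_force: [0.8, -0.4, 0.8]
finger_gap: 0.0916
grip_force: 0.0
```

Call:
{"fn": "nudge_tcp", "kwargs": {
  "deltas": [
    {"rotvec": [0,0,-0.18]},
    {"rotvec": [0,0,-0.18]},
    {"rotvec": [0,0,-0.18]},
    {"rotvec": [0,0,-0.18]},
    {"rotvec": [0,0,-0.18]},
    {"rotvec": [0,0,-0.18]},
    {}
  ]
}}

```text
t: 2.52
ee_pos: [0.4971, -0.0112, 0.3265]
tcp_rot: [-2.254, -2.188, 0.0]
wrist_force: [-0.3, 0.1, -0.1]
finger_gap: 0.092
grip_force: 0.0
```

```bash
python3 - <<'E'
from h import *
snap("wrist","w1");delta([.5,0,.32],0)
E
```

```text
tool delta [0.0113 0.0025 0.0066] turn -0.0318 tilt 0.02 q [ 0.86  0.21 -1.01  1.78  0.19  1.25 -0.23] t 2.575
```

View pics/w1.png

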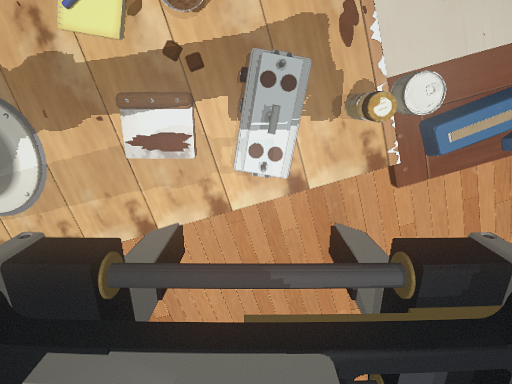

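Wrist view: shaker spans (240,50)–(305,178), hammer head at about (273,118), pins near (286,62) and (262,166); pralines at (172,49) and (195,62), jar 2 at (380,104). I'll take a second, closer view and then look over the plate and cap.

Call:
{"fn": "nudge_tcp", "kwargs": {
  "deltas": [
    {"xyz": [0.04,0.02,0.035]},
    {"xyz": [0.03,0.01,0.035]},
    {},
    {}
  ]
}}

```text
t: 3.08
ee_pos: [0.5293, 0.0577, 0.257]
tcp_rot: [2.254, 2.188, -0.0]
wrist_force: [1.0, 0.0, 0.1]
finger_gap: 0.092
grip_force: 0.0
```

```bash
python3 -c "
from h import *
snap('wrist','w2')"
```

Call:
{"fn": "nudge_tcp", "kwargs": {
  "deltas": [
    {"xyz": [0.055,0,-0.02]},
    {"xyz": [0.055,0,-0.02]},
    {"xyz": [0.055,0,0]},
    {"xyz": [0.055,0,0]},
    {"xyz": [0.055,-0.02,0]},
    {"xyz": [0,-0.02,0]},
    {},
    {}
  ]
}}

```text
t: 4.12
ee_pos: [0.4992, 0.3319, 0.2975]
tcp_rot: [2.255, 2.184, 0.002]
wrist_force: [0.7, 0.5, -0.3]
finger_gap: 0.0918
grip_force: 0.0
```

```bash
python3 -c "
from h import *
snap('wrist','w3');delta([.5,.3,.32],0)"
```

```text
tool delta [-0.0318  0.0019 -0.0228] turn -0.0326 tilt 0.1 q [ 0.08  0.48 -0.98  1.59  0.42  1.29 -1.  ] t 4.175
```

Call:
{"fn": "nudge_tcp", "kwargs": {
  "deltas": [
    {"xyz": [0.04,0.0,0.025]},
    {"xyz": [0.04,0.0,0.025]},
    {},
    {}
  ]
}}

```text
t: 4.68
ee_pos: [0.5005, 0.4127, 0.2467]
tcp_rot: [2.254, 2.187, -0.001]
wrist_force: [-0.1, 0.2, 0.4]
finger_gap: 0.0918
grip_force: 0.0
```

```bash
python3 - <<'E'
from h import *
snap('wrist','w4')
a=load('w2')['color'];b=load('w3')['color'];c=load('w4')['color']
r=lambda i:i[:290,60:452]
cv2.imwrite('pics/comp1.png',np.vstack([np.hstack([r(a),r(b)]),np.hstack([r(c),r(load('w1')['color'])])])[...,::-1])
E
```

```text
(no output)
```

View pics/comp1.png

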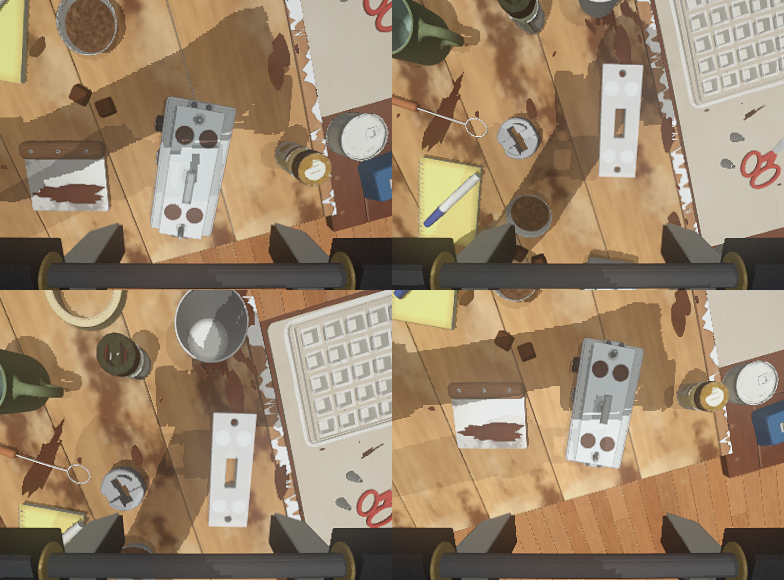

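Composite: in w3 the plate spans (268–310, 64–177) with holes at (290,72) and (282,170), the cap is at (186,138); in w4 the plate is at (299,129)–(289,230), the cap at (184,197). In w2 the shaker head is at about (250,187) with pins near (258,118) and (240,232). Zooming for mask design.

```bash
python3 - <<'E'
from h import *
def z(n,x,y,w,h,k):return cv2.resize(load(n)['color'][y:y+h,x:x+w],None,fx=k,fy=k,interpolation=cv2.INTER_CUBIC)
a=z('w3',262,56,60,130,4);b=z('w2',200,85,110,165,4)[:520];b=np.vstack([b,np.zeros((max(0,520-b.shape[0]),b.shape[1],3),np.uint8)])
c=z('w3',156,108,60,60,4);d=z('w4',154,167,60,60,4)
e=np.vstack([c,d,np.zeros((40,240,3),np.uint8)])[:520]
im=np.hstack([a,z('w2',212,85,75,150,4)[:520] if 0 else cv2.resize(load('w2')['color'][88:244,206:306],(333,520),interpolation=cv2.INTER_CUBIC),e[:,:225]])
print(im.shape);cv2.imwrite('pics/zoom1.png',im[:,:800,::-1])
E
```

```text
(520, 798, 3)
```

View pics/zoom1.png

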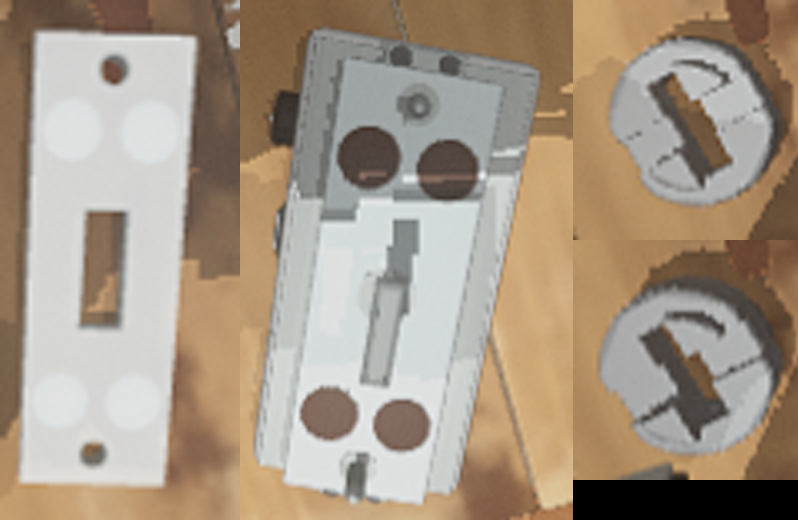

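Zoom: the plate's white outline is clean, and the four brown discs on the lower half, the head (w2 about (246–256, 171–203)) and the cap's slot, running upper-left to lower-right, are distinct.

```bash
cat > m.py <<'E'
from h import *
def plate(n):
    s=load(n);c=s['color'].astype(int);m=((c.min(2)>150)&(c.max(2)-c.min(2)<35)).astype(np.uint8)
    m[235:]=0; best=[]
    for k in cv2.findContours(m,cv2.RETR_EXTERNAL,cv2.CHAIN_APPROX_NONE)[0]:
        r=cv2.minAreaRect(k)
        if min(r[1])>20 and 2<max(r[1])/min(r[1])<4 and cv2.contourArea(k)/(r[1][0]*r[1][1])>.85: best.append((r,k))
    return s,best
def rect(s,k,z):
    P=on_plane(s,k.reshape(-1,2).astype(float),z)[:,:2].astype(np.float32)
    r=cv2.minAreaRect(P*1000);b=cv2.boxPoints(r);e=[b[1]-b[0],b[2]-b[1]];e=max(e,key=lambda v:v@v)
    return np.array(r[0])/1000,sorted(r[1]),np.degrees(np.arctan2(e[1],e[0]))%180
def discs(n):
    s=load(n);c=s['color'].astype(int);C=cloud(s)
    m=((c[...,0]<150)&(c[...,0]-c[...,2]>15)&(C[...,2]>.055)&(C[...,2]<.1)).astype(np.uint8)
    out=[]
    for k in cv2.findContours(m,cv2.RETR_EXTERNAL,cv2.CHAIN_APPROX_NONE)[0]:
        if 60<cv2.contourArea(k):
            M=cv2.moments(k);out.append((np.array([M['m10'],M['m01']])/M['m00'],cv2.contourArea(k),k))
    return s,out
def head(n):
    s=load(n);C=cloud(s)
    m=(C[...,2]>.112)&(np.hypot(C[...,0]-.52,C[...,1]-.06)<.04)
    k=np.argwhere(m)[:,::-1]
    return s,k,np.median(C[m][:,2])
E
python3 - <<'E'
from m import *
V=[]
for n in('w3','w4'):
    s,b=plate(n)
    for r,k in b:
        print(n,np.round(r[0],1),*[ (z,*rect(s,k,z)) for z in(.02,)]); V.append((s,r[0]))
print(tri(V))
D={}
for n in('w1','w2'):
    s,d=discs(n)
    for c,a,k in d: print(n,c.round(1),a,on_plane(s,c,.074)[0].round(4))
    s,k,z=head(n);print('head',len(k),z,rect(s,k,.128),k.mean(0)); D[n]=(s,k.mean(0))
print('head tri',tri(list(D.values())))
E
```

```text
w3 [288.3 120.4] (0.02, array([0.54866144, 0.38368921]), [58.84502029418945, 168.18438720703125], np.float32(86.77188))
w4 [292. 179.] (0.02, array([0.54873511, 0.38561307]), [58.8145751953125, 165.2974853515625], np.float32(86.70387))
(array([0.55134641, 0.387543  , 0.01019243]), [np.float64(0.00039549622156424656), np.float64(0.00039549622156430137)])
w1 [274.7 153.6] 136.0 [ 0.5241 -0.0007  0.074 ]
w1 [255.5 150.3] 144.5 [0.4958 0.0051 0.074 ]
w1 [362.9 105. ] 250.0 [0.6502 0.0656 0.074 ]
w1 [288.3  82.5] 181.0 [0.544  0.0981 0.074 ]
w1 [267.6  78.7] 185.0 [0.5154 0.1038 0.074 ]
head 1011 0.484181691869084 (array([ 0.49616382, -0.10227383]), [585.7203979492188, 891.5026245117188], np.float32(179.35867)) [266.24530168 170.83283877]
w2 [254.1 215.1] 175.5 [ 0.5243 -0.0009  0.074 ]
w2 [232.2 211.6] 179.5 [0.4958 0.0049 0.074 ]
w2 [354.5 158.7] 385.0 [0.6515 0.0709 0.074 ]
w2 [268.  137.4] 186.5 [0.5443 0.0999 0.074 ]
w2 [244.  134.4] 217.5 [0.5154 0.1043 0.074 ]
head 24618 0.36163128726916366 (array([ 0.43697534, -0.1757001 ]), [335.3983459472656, 410.48028564453125], np.float32(31.460945)) [218.24530831 330.55739703]
head tri (array([0.50618275, 0.024695  , 0.29673603]), [np.float64(0.0016850974166598212), np.float64(0.0016850974166598839)])
```

```bash
sed -i 's/m\[235:\]/m[243:]/; s/(C\[...,2\]>.112)/(C[...,2]>.112)\&(C[...,2]<.15)/' m.py; python3 - <<'E'
from m import *
V=[]
for n in('w3','w4'):
    s,b=plate(n)
    for r,k in b: print(n,np.round(r[0],1),rect(s,k,.02)); V.append((s,r[0]))
print(tri(V))
D={}
for n in('w1','w2'):
    s,k,z=head(n);print('head',len(k),z,rect(s,k,.128),k.mean(0)); D[n]=(s,k.mean(0))
print('head tri',tri(list(D.values())))
a,b=discs('w1'),discs('w2')
for i in(0,1,3,4): print('disc',tri([(a[0],a[1][i][0]),(b[0],b[1][i][0])])[0].round(4))
c=.52
print('plate grasp');delta([.5487,.3845,.12],np.radians(86.75-90))
E
```

```text
w3 [288.3 120.4] (array([0.54866144, 0.38368921]), [58.84502029418945, 168.18438720703125], np.float32(86.77188))
w4 [292.  179.8] (array([0.54876453, 0.38410867]), [58.804298400878906, 168.29884338378906], np.float32(86.61489))
(array([0.55066846, 0.38784471, 0.01572914]), [np.float64(0.0003392947554324316), np.float64(0.0003392947554324024)])
head 242 0.1267333082601274 (array([0.51992059, 0.05144147]), [10.0924072265625, 35.773719787597656], np.float32(78.821915)) [273.68181818 119.11570248]
head 298 0.12696385337707336 (array([0.52052441, 0.05266278]), [9.786333084106445, 36.33094787597656], np.float32(78.55824)) [248.60067114 187.65100671]
head tri (array([0.52029933, 0.05141955, 0.12253137]), [np.float64(1.0310688574971274e-05), np.float64(1.0310688575102345e-05)])
disc [ 0.5242 -0.0007  0.0743]
disc [0.4958 0.0051 0.0744]
disc [0.5448 0.0988 0.0648]
disc [0.5154 0.104  0.0722]
plate grasp
tool delta [-0.0264  0.0486  0.1273] turn 0.0259 tilt 0.06 q [-0.11  0.61 -0.93  1.52  0.51  1.26 -1.14] t 4.725
```

Call:
{"fn": "nudge_tcp", "kwargs": {
  "deltas": [
    {"xyz": [-0.0066,0.0122,0.047],"rotvec": [0,0,0.0065]},
    {"xyz": [-0.0066,0.0122,0.047],"rotvec": [0,0,0.0065]},
    {"xyz": [-0.0066,0.0122,0.047],"rotvec": [0,0,0.0065]},
    {"xyz": [-0.0066,0.0122,0.047],"rotvec": [0,0,0.0065]},
    {},
    {},
    {}
  ]
}}

```text
t: 5.6
ee_pos: [0.5479, 0.3876, 0.062]
tcp_rot: [2.28, 2.161, 0.007]
wrist_force: [0.3, -0.5, -0.6]
finger_gap: 0.0918
grip_force: 0.0
```

```bash
python3 - <<'E'
from m import *
snap('wrist','w5');delta([.5487,.384,.004],np.radians(86.7-90))
E
```

```text
tool delta [-0.0035  0.001   0.0577] turn 0.0043 tilt 0.24 q [-0.14  0.83 -0.78  1.6   0.67  0.99 -1.19] t 5.65
```

View pics/w5.png

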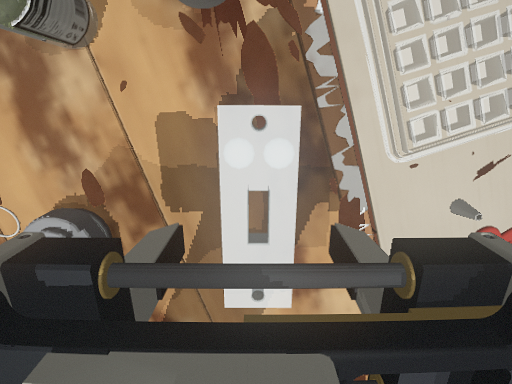

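The wrist view shows the plate centred between the jaws (slot at (258,216), holes at (259,122) and (258,295)), with the cap clear of the left finger. Descend and grip.

Call:
{"fn": "nudge_tcp", "kwargs": {
  "deltas": [
    {"xyz": [-0.0035,0.001,0.02],"rotvec": [0,0,0.004]},
    {"xyz": [0,0,0.02]},
    {"xyz": [0,0,0.012]},
    {"xyz": [0,0,0.005]},
    {}
  ]
}}

```text
t: 6.28
ee_pos: [0.5474, 0.3825, 0.0013]
tcp_rot: [-2.284, -2.156, 0.001]
wrist_force: [0.4, -0.1, 1.1]
finger_gap: 0.092
grip_force: 0.0
```

Call:
{"fn": "nudge_tcp", "kwargs": {
  "deltas": [
    {},
    {},
    {},
    {},
    {},
    {}
  ],
  "finger_gap": 0.04,
  "force": 30
}}

```text
t: 7.02
ee_pos: [0.548, 0.3822, 0.0018]
tcp_rot: [2.285, 2.156, 0.001]
wrist_force: [1.0, -0.4, -0.0]
finger_gap: 0.0579
grip_force: 30.0
```

```bash
python3 -c "
from h import *
delta([.5487,.384,.22],np.radians(86.7-90))"
```

```text
tool delta [ 0.0018  0.0007 -0.2182] turn -0.0005 tilt 0.02 q [-0.16  0.9  -0.73  1.62  0.73  0.91 -1.22] t 7.025
```

Call:
{"fn": "nudge_tcp", "kwargs": {
  "deltas": [
    {"xyz": [0,0,-0.025]},
    {"xyz": [0,0,-0.05]},
    {"xyz": [0,0,-0.05]},
    {"xyz": [0,0,-0.05]},
    {"xyz": [0,0,-0.02]},
    {},
    {}
  ]
}}

```text
t: 7.9
ee_pos: [0.5469, 0.381, 0.1946]
tcp_rot: [2.285, 2.156, -0.005]
wrist_force: [0.5, 0.2, -2.3]
finger_gap: 0.058
grip_force: 30.0
```

```bash
python3 - <<'E'
from m import *
snap('wrist','w6');st=manip.read_state();s,b=plate('w6');zt=st['ee_pos'][2]+.018
print(st['ee_pos'],st['grip_force'],len(b))
for r,k in b: print(r,rect(s,k,zt))
c=s['color'].astype(int)
m=((c.min(2)>130)&(c.max(2)-c.min(2)<40)).astype(np.uint8)
M=R.from_rotvec(st['tcp_rot']).as_matrix()
H=cv2.findContours(m,cv2.RETR_CCOMP,cv2.CHAIN_APPROX_NONE)
for k in H[0]:
    a=cv2.contourArea(k)
    if a>80:
        r=cv2.minAreaRect(k);P=on_plane(s,np.array(r[0]),zt)[0]
        print('blob',a,np.round(r[0],1),np.round(r[1],1),P.round(4),((P-st['ee_pos'])@M).round(4))
delta([.52,.052,.2],np.radians(78.8-90))
E
```

```text
[0.5468326  0.38090551 0.19425215] 29.999652206897736 0
blob 2381.0 [256.5 301.5] [25. 97.] [0.5449 0.3477 0.2123] [-0.0333 -0.0001 -0.0179]
blob 123.5 [ 72.2 247.2] [ 5.8 39.4] [0.4409 0.3898 0.2123] [ 0.0027 -0.1063 -0.0177]
blob 212.0 [441.  215.9] [10.2 30. ] [0.6497 0.3976 0.2123] [ 0.0226  0.1016 -0.0184]
blob 395.0 [335.8 216.2] [44.7 15.1] [0.5911 0.4009 0.2123] [ 0.0225  0.0429 -0.0182]
blob 183.0 [423.9 202.7] [11.2 22.8] [0.6389 0.406  0.2123] [ 0.0303  0.0905 -0.0183]
blob 1197.5 [131.9 192.5] [51.8 42.4] [0.4825 0.4206 0.2123] [ 0.0358 -0.0666 -0.0179]
blob 83.5 [132.9 177.4] [20.9  7.1] [0.4846 0.4288 0.2123] [ 0.0442 -0.0649 -0.0179]
blob 459.0 [ 58.2 164.9] [87.5 20.4] [0.4459 0.4378 0.2123] [ 0.0509 -0.1042 -0.0178]
blob 376.0 [ 86.  176.5] [24.7 19.1] [0.4595 0.4307 0.2123] [ 0.0446 -0.0901 -0.0179]
blob 17720.0 [264.3 177.6] [173.  132.2] [0.5533 0.4247 0.2123] [ 0.0441  0.0038 -0.0181]
blob 367.5 [256.3 117.8] [21.2 21.9] [0.5508 0.4551 0.2123] [ 0.0742 -0.0003 -0.0182]
blob 348.5 [293.4  59.4] [46.3 16.4] [0.5695 0.4804 0.2123] [ 0.1006  0.0168 -0.0183]
blob 43804.0 [405.5 130.5] [261. 211.] [0.6249 0.4451 0.2123] [ 0.0686  0.0742 -0.0184]
blob 149.0 [394.5 204. ] [16.3 12. ] [0.6227 0.4062 0.2123] [ 0.0296  0.0743 -0.0183]
blob 1654.0 [435.8 205.7] [46.8 48.4] [0.6458 0.4038 0.2123] [ 0.0286  0.0974 -0.0184]
blob 165.5 [404.5 173.5] [15.6 14.1] [0.6265 0.4229 0.2123] [ 0.0465  0.0771 -0.0184]
blob 130.5 [425.7 142.2] [ 6.7 31.9] [0.6359 0.4387 0.2123] [ 0.0628  0.0855 -0.0184]
blob 275.0 [279.5  10. ] [24.7 17.8] [0.5638 0.5013 0.2123] [ 0.1211  0.0099 -0.0184]
blob 1030.0 [210.   13.5] [27. 80.] [0.5328 0.5017 0.2123] [ 0.1197 -0.021  -0.0183]
tool delta [-0.3299 -0.0077 -0.0048] turn 0.1375 tilt 0.23 q [-0.08  0.69 -0.88  1.52  0.55  1.2  -1.11] t 7.95
```

View pics/w6.png

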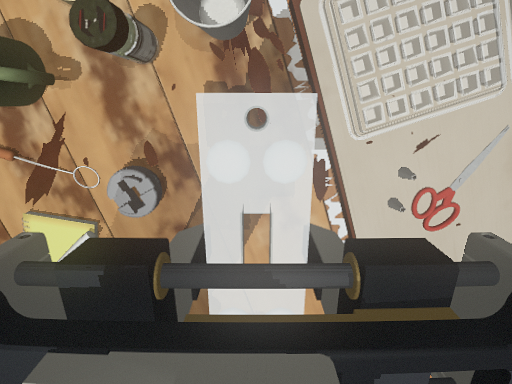

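Held plate: near hole at (256,118), which puts the plate's centre 2.2 mm along tool +x of the TCP and squarely gripped; the cap is at (137,190). Carry it to the shaker.

Call:
{"fn": "nudge_tcp", "kwargs": {
  "deltas": [
    {"xyz": [-0.03,-0.0007,0]},
    {"xyz": [-0.05,-0.001,0],"rotvec": [0,0,0.02]},
    {"xyz": [-0.05,-0.001,0],"rotvec": [0,0,0.03]},
    {"xyz": [-0.05,-0.002,0],"rotvec": [0,0,0.03]},
    {"xyz": [-0.05,0.0,0],"rotvec": [0,0,0.03]},
    {"xyz": [-0.05,0.005,0],"rotvec": [0,0,0.0275]},
    {"xyz": [-0.04,0.005,0]},
    {},
    {},
    {}
  ]
}}

```text
t: 9.2
ee_pos: [0.5156, 0.065, 0.1964]
tcp_rot: [-2.424, -1.996, -0.0]
wrist_force: [-0.2, 0.3, -2.7]
finger_gap: 0.0576
grip_force: 30.0
```

```bash
python3 -c "
from h import *
delta([.5199,.0498,.15],np.radians(78.8-90))
for i in range(4): print(manip.read_state()['ee_pos'])"
```

```text
tool delta [-0.0141  0.0071  0.0463] turn 0.0024 tilt 0.07 q [ 0.59  0.42 -0.94  1.89  0.4   1.03 -0.72] t 9.2
[0.51564461 0.06497048 0.19636541]
[0.51564461 0.06497048 0.19636541]
[0.51564461 0.06497048 0.19636541]
[0.51564461 0.06497048 0.19636541]
```

Call:
{"fn": "nudge_tcp", "kwargs": {
  "deltas": [
    {"xyz": [-0.007,0.0035,0.01],"rotvec": [0,0,0.002]},
    {"xyz": [-0.007,0.0035,0.02]},
    {"xyz": [0,0,0.012]},
    {},
    {},
    {}
  ]
}}

```text
t: 9.95
ee_pos: [0.5206, 0.0486, 0.1553]
tcp_rot: [2.429, 1.992, 0.002]
wrist_force: [-0.1, 0.8, -2.7]
finger_gap: 0.0579
grip_force: 30.0
```

```bash
python3 -c "
from h import *
delta([.5199,.0498,.135],np.radians(78.8-90))
snap('top','t1');s=snap('wrist','w7')
a=load('t1')['color'][150:230,290:400];cv2.imwrite('pics/c7.png',np.hstack([s['color'][:300,100:450],cv2.resize(a,(412,300),interpolation=cv2.INTER_CUBIC)])[...,::-1])"
```

```text
tool delta [ 0.001  -0.0009  0.0203] turn -0.0017 tilt 0.07 q [ 0.57  0.48 -0.9   1.92  0.46  0.95 -0.74] t 9.95
```

View pics/c7.png

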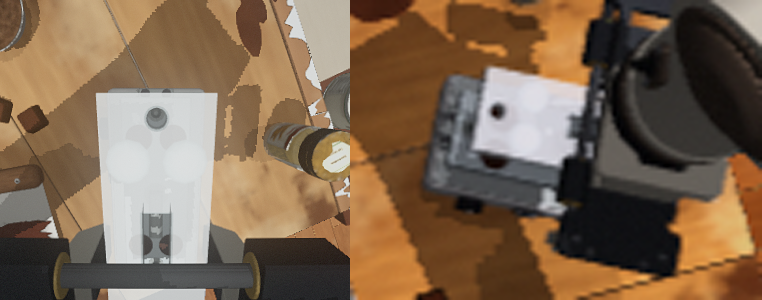

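The wrist crop shows the pin through the near hole (crop (157,118)) and the head centred in the slot at column 157; the side-to-side alignment looks good. Descend over the head, stopping above the pins.

Call:
{"fn": "nudge_tcp", "kwargs": {
  "deltas": [
    {"xyz": [0.0005,-0.0005,0.015]},
    {"xyz": [0,0,0.015]},
    {"xyz": [0,0,0.01]},
    {},
    {},
    {}
  ]
}}

```text
t: 10.8
ee_pos: [0.5202, 0.0489, 0.1152]
tcp_rot: [2.429, 1.991, 0.001]
wrist_force: [0.4, 1.0, -2.0]
finger_gap: 0.0577
grip_force: 30.0
```

```bash
python3 - <<'E'
from h import *
delta([.5199,.0498,.104],np.radians(78.8-90))
s=snap('wrist','w8');g=cv2.cvtColor(s['color'],cv2.COLOR_RGB2GRAY)
print(s['range_z'][108:142:3,240:276:3].round(3)); print(g[104:144:2,238:278:2])
E
```

```text
tool delta [ 0.0008 -0.0005  0.0112] turn -0.002 tilt 0.05 q [ 0.53  0.54 -0.85  1.95  0.52  0.88 -0.79] t 10.8
[[0.133 0.134 0.134 0.133 0.135 0.189 0.191 0.136 0.134 0.134 0.135 0.134]
 [0.134 0.134 0.134 0.192 0.168 0.167 0.166 0.17  0.146 0.135 0.134 0.135]
 [0.135 0.135 0.136 0.192 0.167 0.165 0.166 0.168 0.191 0.136 0.135 0.134]
 [0.135 0.135 0.137 0.192 0.168 0.166 0.167 0.17  0.191 0.136 0.135 0.136]
 [0.136 0.136 0.136 0.193 0.193 0.169 0.17  0.192 0.192 0.136 0.135 0.135]
 [0.135 0.136 0.136 0.154 0.193 0.193 0.193 0.192 0.151 0.137 0.135 0.136]
 [0.137 0.137 0.136 0.138 0.151 0.194 0.195 0.15  0.137 0.136 0.136 0.136]
 [0.136 0.136 0.139 0.137 0.136 0.138 0.138 0.137 0.137 0.136 0.137 0.138]
 [0.137 0.136 0.137 0.137 0.137 0.137 0.136 0.137 0.138 0.137 0.137 0.137]
 [0.137 0.138 0.138 0.137 0.138 0.138 0.137 0.138 0.138 0.137 0.137 0.137]
 [0.138 0.139 0.137 0.138 0.139 0.138 0.138 0.138 0.139 0.138 0.138 0.138]
 [0.139 0.139 0.139 0.138
[... 1051 characters left out ...]
 213 214
  213 214]
 [212 213 213 213 214 200 189 156 141 128 135 154 191 196 215 215 214 213
  213 212]
 [206 206 208 213 214 214 209 195 191 189 192 195 210 215 214 213 208 206
  207 206]
 [206 205 206 206 211 213 214 215 214 215 214 215 214 214 212 205 206 206
  207 207]
 [207 206 206 206 206 212 214 215 214 214 214 214 214 212 206 207 207 206
  207 206]
 [206 206 206 207 206 206 212 214 215 214 214 215 213 206 207 206 207 206
  206 208]
 [207 208 208 207 207 206 209 213 214 213 215 215 210 207 207 206 206 207
  208 206]
 [207 207 207 207 206 207 207 213 213 213 213 213 206 209 207 207 207 208
  208 207]
 [210 206 207 206 206 206 207 213 214 214 215 213 207 207 207 208 206 207
  211 214]]
```

```bash
python3 - <<'E'
from h import *
s=load('w8');st=manip.read_state();M=R.from_rotvec(st['tcp_rot']).as_matrix()
a=on_plane(s,[256.1,117.2],st['ee_pos'][2]+.018)[0];b=on_plane(s,[256.2,114.7],.102)[0]
print(((b-a)@M).round(4),a,b)
C=cloud(s)
m=(C[...,2]<.131)&(C[...,2]>.118);k=np.argwhere(m&(np.hypot(C[...,0]-.52,C[...,1]-.052)<.03))
print(len(k),k.min(0),k.max(0))
p=on_plane(s,k[:,::-1].astype(float),.126);p=(p-st['ee_pos'])@M;print('head in tool y',p[:,1].min(),p[:,1].max(),p[:,0].min(),p[:,0].max())
E
```

```text
[0.0002 0.     0.0312] [0.53425313 0.1219684  0.13318448] [0.53434905 0.12215626 0.102     ]
947 [214 242] [262 285]
head in tool y -0.008629627827302032 0.016363820790998566 -0.010090675417767713 0.02097400109732658
```

Hole and pin agree to 0.2 mm. Lower onto the pins.

Call:
{"fn": "nudge_tcp", "kwargs": {
  "deltas": [
    {"xyz": [0,0,0.008]},
    {"xyz": [0,0,0.008]},
    {"xyz": [0,0,0.008]},
    {"xyz": [0,0,0.008]},
    {"xyz": [0,0,0.004]},
    {},
    {}
  ]
}}

```text
t: 11.72
ee_pos: [0.52, 0.0489, 0.0789]
tcp_rot: [2.429, 1.992, 0.001]
wrist_force: [-0.4, 0.7, -2.5]
finger_gap: 0.0575
grip_force: 30.0
```

Call:
{"fn": "nudge_tcp", "kwargs": {
  "deltas": [
    {"xyz": [0,0,0.003]},
    {"xyz": [0,0,0.001]},
    {},
    {}
  ]
}}

```text
t: 12.22
ee_pos: [0.5202, 0.0488, 0.0757]
tcp_rot: [2.429, 1.991, 0.0]
wrist_force: [-1.4, -0.9, 6.8]
finger_gap: 0.0575
grip_force: 30.0
```

Call:
{"fn": "nudge_tcp", "kwargs": {
  "deltas": [
    {},
    {},
    {},
    {}
  ],
  "finger_gap": 0.092
}}

```text
t: 12.72
ee_pos: [0.5197, 0.0488, 0.0747]
tcp_rot: [-2.43, -1.992, -0.0]
wrist_force: [-0.7, 0.7, 0.5]
finger_gap: 0.0902
grip_force: 0.0
```

Call:
{"fn": "nudge_tcp", "kwargs": {
  "deltas": [
    {"xyz": [0,0,-0.02]},
    {"xyz": [0,0,-0.04]},
    {"xyz": [0,0,-0.05]},
    {"xyz": [0,0,-0.04]},
    {},
    {}
  ]
}}

```text
t: 13.48
ee_pos: [0.5194, 0.0485, 0.225]
tcp_rot: [2.429, 1.991, -0.0]
wrist_force: [-0.3, -0.2, -0.7]
finger_gap: 0.0918
grip_force: 0.0
```

```bash
python3 -c "
from h import *
snap('wrist','w9');delta([.39,.31,.2],np.radians(78.8-90))"
```

```text
tool delta [ 0.2311 -0.1778  0.0243] turn -0.0021 tilt 0.07 q [ 0.64  0.39 -0.97  1.86  0.36  1.08 -0.66] t 13.525
```

Call:
{"fn": "nudge_tcp", "kwargs": {
  "deltas": [
    {"xyz": [0.02,-0.015,0]},
    {"xyz": [0.0385,-0.0296,0]},
    {"xyz": [0.0385,-0.0296,0]},
    {"xyz": [0.0385,-0.0296,0]},
    {"xyz": [0.0385,-0.0296,0.01]},
    {"xyz": [0.0385,-0.0296,0.01]},
    {"xyz": [0.02,-0.015,0.01]},
    {},
    {}
  ]
}}

```text
t: 14.65
ee_pos: [0.3908, 0.3107, 0.194]
tcp_rot: [2.43, 1.991, -0.003]
wrist_force: [-0.5, -0.2, 0.7]
finger_gap: 0.0916
grip_force: 0.0
```

```bash
python3 - <<'E'
from h import *
a=snap('wrist','w10');delta([.39,.31,.2],np.radians(78.8-90))
C=cloud(load('w9'));m=(C[...,2]>.085)&(C[...,2]<.1)&(np.hypot(C[...,0]-.53,C[...,1]-.1)<.05)
P=C[m];A=np.c_[P[:,:2]-[.52,.052],np.ones(len(P))];print('plate top plane',np.linalg.lstsq(A,P[:,2],rcond=None)[0],len(P))
px=[]
C=cloud(a);m=(C[...,2]>.029)&(C[...,2]<.045)&(np.hypot(C[...,0]-.393,C[...,1]-.37)<.05)
k=np.argwhere(m);(u0,v0),(u1,v1)=k.min(0)[::-1],k.max(0)[::-1];print(u0,u1,v0,v1,len(k))
c=a['color'][v0-12:v1+12,u0-12:u1+12];print(u0-12,v0-12,c.shape);cv2.imwrite('pics/capz.png',cv2.resize(c,None,fx=6,fy=6,interpolation=cv2.INTER_CUBIC)[:600,:800,::-1])
E
```

```text
tool delta [-0.0007 -0.0012 -0.0057] turn -0.0035 tilt 0.07 q [ 0.11  0.41 -1.01  1.94  0.41  1.01 -1.29] t 14.7
plate top plane [0.00040126 0.00070525 0.0941353 ] 4111
222 276 99 155 1681
210 87 (80, 78, 3)
```

View pics/capz.png

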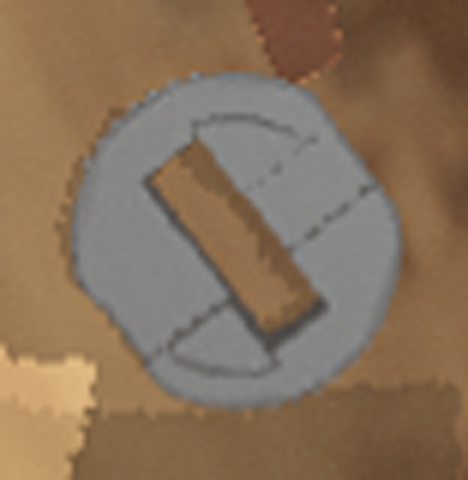

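Capz: slot corners at crop (147,180), (193,140), (325,305) and (272,348), with flats parallel to the slot. The plate top measures 94.1 mm and is level, so it is seated.

```bash
python3 - <<'E'
from h import *
q=np.array([[147,180],[193,140],[325,305],[272,348]],float);px=(q+.5)/6-.5+[210,87]
s=load('w10');P=on_plane(s,px,.034)[:,:2]
L=(P[2]+P[3]-P[0]-P[1])/2;W=(P[1]+P[2]-P[0]-P[3])/2
print('slot centre',P.mean(0),'len',np.linalg.norm(L),np.linalg.norm(W),np.degrees(np.arctan2(*L[::-1]))%180,(np.degrees(np.arctan2(*W[::-1]))+90)%180)
def cen(n,z=.034):
    s=load(n);C=cloud(s);d=np.hypot(C[...,0]-.393,C[...,1]-.37)
    m=((C[...,2]>.027)&(C[...,2]<.05)&(d<.045)).astype(np.uint8)
    k=max(cv2.findContours(m,cv2.RETR_EXTERNAL,cv2.CHAIN_APPROX_NONE)[0],key=cv2.contourArea)
    h=cv2.convexHull(k);M=cv2.moments(h);c=np.array([M['m10'],M['m01']])/M['m00']
    p=on_plane(s,k.reshape(-1,2).astype(float),z)[:,:2];print(n,c,on_plane(s,c,z)[0],cv2.minEnclosingCircle((p*1000).astype(np.float32)),np.median(C[m>0][:,2]))
    return s,c
print(tri([cen('w10'),cen('w3')]),tri([cen('w10'),cen('w6')]))
c=P.mean(0);a=np.degrees(np.arctan2(*L[::-1]))%180
C=cloud(s);t=np.array([np.cos(np.radians(a-90)),np.sin(np.radians(a-90))])
D=C[...,:2]-c;y=D@t;x=D@[-t[1],t[0]]
for sg in(1,-1):
    m=(abs(x)<.02)&(y*sg>.036)&(y*sg<.075);print(sg,m.sum(),np.percentile(C[m][:,2],[50,95,99.5]))
delta([*c,.1],np.radians(a-90))
E
```

```text
slot centre [0.39291884 0.36739534] len 0.038615114999225916 0.012000866400118836 116.61505343904545 118.01973370653833
w10 [248.90966327 126.86375212] [0.3931898  0.36784237 0.034     ] ((393.5660400390625, 367.221923828125), 31.72623062133789) 0.03355728758157925
w3 [185.26107315 138.25727664] [0.39375815 0.36778352 0.034     ] ((393.64764404296875, 367.2325134277344), 31.703893661499023) 0.03358922641931339
w10 [248.90966327 126.86375212] [0.3931898  0.36784237 0.034     ] ((393.5660400390625, 367.221923828125), 31.72623062133789) 0.03355728758157925
w6 [132.29946809 192.14539007] [0.39511997 0.36916855 0.034     ] ((394.9744873046875, 368.1847839355469), 31.756671905517578) 0.033460218946836984
(array([0.39309739, 0.36759285, 0.03145385]), [np.float64(7.777715592248462e-05), np.float64(7.777715592238099e-05)]) (array([0.39292462, 0.3676815 , 0.02939254]), [np.float64(0.00016867239030447993), np.float64(0.00016867239030448039)])
1 1118 [-0.00051699  0.0008127   0.00149635]
-1 20429 [0.28340014 0.30718061 0.30981049]
tool delta [ 0.0562 -0.0096  0.0942] turn -0.6634 tilt 0.07 q [ 0.11  0.41 -1.01  1.94  0.41  1.01 -1.29] t 14.7
```

```bash
python3 -c "
from h import *
C=cloud(load('w10'));a=np.radians(27);D=C[...,:2]-[.3932,.3677];y=D@[np.cos(a),np.sin(a)];x=D@[-np.sin(a),np.cos(a)]
m=(abs(x)<.025)&(y<-.036)&(y>-.075)&(C[...,2]<.12);print(m.sum(),np.percentile(C[m][:,2],[50,95,99.5]))"
```

```text
1190 [-0.00032257  0.00094985  0.00169079]
```

Call:
{"fn": "nudge_tcp", "kwargs": {
  "deltas": [
    {"xyz": [0.028,-0.005,0.015]},
    {"xyz": [0.028,-0.005,0.025]},
    {"xyz": [0,0,0.025],"rotvec": [0,0,-0.166]},
    {"xyz": [0,0,0.025],"rotvec": [0,0,-0.166]},
    {"rotvec": [0,0,-0.166]},
    {"rotvec": [0,0,-0.166]},
    {},
    {},
    {}
  ]
}}

```text
t: 15.82
ee_pos: [0.3924, 0.3683, 0.1049]
tcp_rot: [1.651, 2.672, 0.0]
wrist_force: [-0.3, -0.1, -1.4]
finger_gap: 0.092
grip_force: 0.0
```

```bash
python3 -c "
from h import *
delta([.3932,.3677,.018],np.radians(117-90))"
```

```text
tool delta [-0.0008  0.0004  0.0869] turn -0.0071 tilt 0.04 q [-0.03  0.67 -1.02  1.92  0.7   0.96 -0.92] t 15.825
```

Call:
{"fn": "nudge_tcp", "kwargs": {
  "deltas": [
    {"xyz": [-0.0008,0.0004,0.03],"rotvec": [0,0,-0.007]},
    {"xyz": [0,0,0.03]},
    {"xyz": [0,0,0.02]},
    {"xyz": [0,0,0.007]},
    {},
    {}
  ]
}}

```text
t: 16.58
ee_pos: [0.3932, 0.3687, 0.0186]
tcp_rot: [1.638, 2.68, 0.002]
wrist_force: [-0.1, 0.1, 0.3]
finger_gap: 0.092
grip_force: 0.0
```

Call:
{"fn": "nudge_tcp", "kwargs": {
  "deltas": [
    {},
    {},
    {},
    {},
    {},
    {}
  ],
  "finger_gap": 0.04,
  "force": 40
}}

```text
t: 17.32
ee_pos: [0.3928, 0.368, 0.0178]
tcp_rot: [1.638, 2.68, 0.0]
wrist_force: [0.2, -0.6, 1.1]
finger_gap: 0.0555
grip_force: 39.9
```

```bash
python3 -c "
from h import *
delta([.3932,.3677,.2],np.radians(117-90))"
```

```text
tool delta [-0.0005  0.0002 -0.1822] turn 0.0023 tilt 0.01 q [-0.12  0.78 -0.9   1.95  0.84  0.83 -1.01] t 17.325
```

Call:
{"fn": "nudge_tcp", "kwargs": {
  "deltas": [
    {"xyz": [0,0,-0.025]},
    {"xyz": [0,0,-0.05]},
    {"xyz": [0,0,-0.05]},
    {"xyz": [0,0,-0.045]},
    {"rotvec": [0,0,0.166]},
    {"rotvec": [0,0,0.166]},
    {"rotvec": [0,0,0.166]},
    {"rotvec": [0,0,0.166]},
    {},
    {}
  ]
}}

```text
t: 18.58
ee_pos: [0.3925, 0.3679, 0.1875]
tcp_rot: [2.419, 2.004, -0.001]
wrist_force: [0.9, -0.5, -2.3]
finger_gap: 0.0557
grip_force: 39.9
```

```bash
python3 - <<'E'
from h import *
s=snap('wrist','w11');st=manip.read_state();M=R.from_rotvec(st['tcp_rot']).as_matrix()
delta([.52,.052,.2],np.radians(78.8-90))
c=s['color'][150:330,150:362];cv2.imwrite('pics/held.png',cv2.resize(c,None,fx=3.2,fy=3.2,interpolation=cv2.INTER_CUBIC)[...,::-1])
print(on_plane(s,[[256,200]],st['ee_pos'][2]+.0162)-st['ee_pos'])
E
```

```text
tool delta [-0.2866  0.1842 -0.0125] turn 0.0078 tilt 0.03 q [-0.04  0.49 -0.98  1.86  0.47  1.04 -1.39] t 18.625
[[0.00526283 0.03069526 0.0162    ]]
```

View pics/held.png

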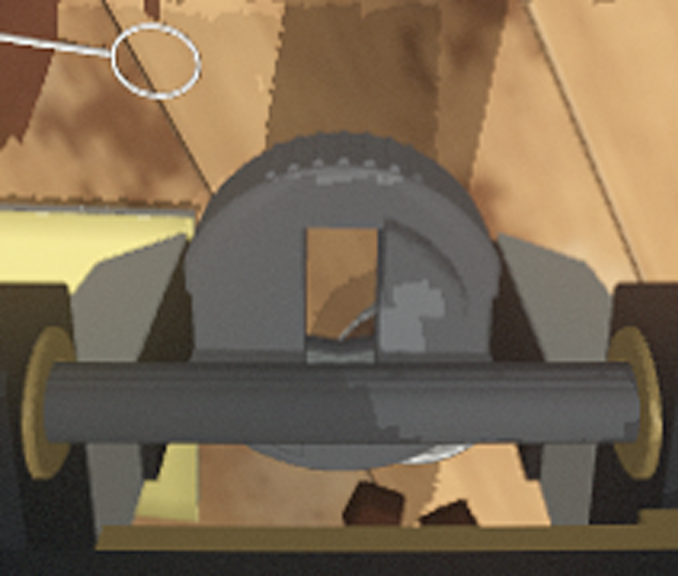

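Held view: the cap sits square between the jaws, slot along tool x (columns 305–378, far slot end at crop row 228), nothing in the way.

```bash
python3 - <<'E'
from h import *
s=load('w11');st=manip.read_state();M=R.from_rotvec(st['tcp_rot']).as_matrix()
px=np.array([[305,228],[378,228]],float)/3.2+150
px=(np.array([[305,228],[378,228]])+.5)/3.2-.5+150
print(((on_plane(s,px,st['ee_pos'][2]+.0162)-st['ee_pos'])@M).round(4))
E
```

```text
[[ 0.0189 -0.0066 -0.0162]
 [ 0.019   0.0059 -0.0162]]
```

Call:
{"fn": "nudge_tcp", "kwargs": {
  "deltas": [
    {"xyz": [-0.02,0.013,-0.02]},
    {"xyz": [-0.045,0.03,-0.01]},
    {"xyz": [-0.048,0.031,0]},
    {"xyz": [-0.048,0.031,0]},
    {"xyz": [-0.048,0.031,0]},
    {"xyz": [-0.048,0.031,0],"rotvec": [0,0,0.004]},
    {"xyz": [-0.03,0.018,0],"rotvec": [0,0,0.004]},
    {},
    {}
  ]
}}

```text
t: 19.75
ee_pos: [0.5195, 0.0519, 0.2176]
tcp_rot: [-2.428, -1.991, -0.001]
wrist_force: [-0.8, -0.2, -2.2]
finger_gap: 0.0556
grip_force: 39.9
```

```bash
python3 -c "
from h import *
delta([.5202,.051,.16],np.radians(78.8-90))"
```

```text
tool delta [-0.0008  0.0009  0.0576] turn -0.0016 tilt 0.06 q [ 0.64  0.41 -0.98  1.87  0.38  1.07 -0.69] t 19.75
```

Call:
{"fn": "nudge_tcp", "kwargs": {
  "deltas": [
    {"xyz": [0.0002,0.0009,0.02]},
    {"xyz": [0,0,0.03]},
    {"xyz": [0,0,0.015]},
    {},
    {},
    {}
  ]
}}

```text
t: 20.5
ee_pos: [0.5216, 0.0514, 0.1537]
tcp_rot: [2.43, 1.99, 0.002]
wrist_force: [-0.2, -0.7, -2.6]
finger_gap: 0.0554
grip_force: 39.9
```

```bash
python3 - <<'E'
from h import *
s=snap('wrist','w12');st=manip.read_state();M=R.from_rotvec(st['tcp_rot']).as_matrix();C=cloud(s)
delta([.5204,.052,.134],np.radians(78.8-90))
m=(C[...,2]>.115)&(C[...,2]<.134)&(np.hypot(C[...,0]-.52,C[...,1]-.052)<.03)
k=np.argwhere(m)[:,::-1].astype(float);print(len(k),np.median(C[m][:,2]))
p=(on_plane(s,k,.126)-st['ee_pos'])@M;print('head y',np.percentile(p[:,1],[1,50,99]).round(4),'x max',np.percentile(p[:,0],[1,99]).round(4))
u,v=np.meshgrid(range(236,278,3),range(205,240,3));print(C[v,u,2].round(3))
E
```

```text
tool delta [ 0.0005 -0.0012  0.0196] turn -0.0031 tilt 0.09 q [ 0.58  0.49 -0.92  1.92  0.48  0.96 -0.76] t 20.55
259 0.1271457337623019
head y [-0.0056 -0.0012  0.0032] x max [-0.0158 -0.0006]
[[0.168 0.169 0.17  0.169 0.17  0.17  0.17  0.17  0.169 0.17  0.17  0.169
  0.167 0.169]
 [0.169 0.169 0.169 0.17  0.17  0.169 0.17  0.17  0.169 0.17  0.171 0.17
  0.17  0.171]
 [0.169 0.169 0.17  0.169 0.17  0.17  0.168 0.17  0.17  0.17  0.17  0.168
  0.17  0.17 ]
 [0.17  0.17  0.169 0.171 0.17  0.17  0.17  0.169 0.169 0.169 0.169 0.169
  0.169 0.171]
 [0.17  0.17  0.169 0.17  0.17  0.17  0.169 0.168 0.171 0.17  0.17  0.17
  0.17  0.17 ]
 [0.17  0.168 0.17  0.169 0.17  0.17  0.17  0.171 0.169 0.17  0.171 0.169
  0.172 0.171]
 [0.171 0.169 0.17  0.157 0.077 0.127 0.129 0.128 0.126 0.075 0.093 0.165
  0.176 0.174]
 [0.17  0.169 0.17  0.158 0.082 0.127 0.127 0.128 0.125 0.083 0.093 0.166
  0.177 0.176]
 [0.17  0.169 0.169 0.157 0.09  0.128 0.127 0.128 0.125 0.09  0.094 0.167
  0.177 0.176]
 [0.17  0.169 0.17  0.157 0.094 0.126 0.128 0.128 0.125 0.093 0.094 0.167
  0.177 0.177]
 [0.17  0.17  0.17  0.157 0.094 0.127 0.127 0.128 0.126 0.311 0.095 0.169
  0.178 0.177]
 [0.17  0.17  0.169 0.156 0.094 0.128 0.128 0.127 0.126 0.093 0.094 0.169
  0.175 0.175]]
```

Call:
{"fn": "nudge_tcp", "kwargs": {
  "deltas": [
    {"xyz": [0.0005,-0.001,0.005],"rotvec": [0,0,-0.003]},
    {"xyz": [0,0,0.008]},
    {"xyz": [0,0,0.008]},
    {"xyz": [0,0,0.008]},
    {},
    {}
  ]
}}

```text
t: 21.3
ee_pos: [0.5201, 0.052, 0.1238]
tcp_rot: [-2.427, -1.994, -0.0]
wrist_force: [0.1, -0.5, -2.0]
finger_gap: 0.0554
grip_force: 39.9
```

Call:
{"fn": "nudge_tcp", "kwargs": {
  "deltas": [
    {"xyz": [0,0,0.006]},
    {"xyz": [0,0,0.004]},
    {},
    {}
  ]
}}

```text
t: 21.8
ee_pos: [0.52, 0.0519, 0.1138]
tcp_rot: [-2.428, -1.994, -0.0]
wrist_force: [-0.6, -0.2, -2.1]
finger_gap: 0.0555
grip_force: 39.9
```

```bash
python3 -c "
from h import *
delta([.5204,.052,.1],np.radians(78.8-90))"
```

```text
tool delta [0.0001 0.0004 0.0138] turn 0.0001 tilt 0.0 q [ 0.54  0.55 -0.87  1.95  0.54  0.89 -0.81] t 21.8
```

Call:
{"fn": "nudge_tcp", "kwargs": {
  "deltas": [
    {"xyz": [0,0,0.004]},
    {"xyz": [0,0,0.004]},
    {"xyz": [0,0,0.003]},
    {"xyz": [0,0,0.002]},
    {},
    {},
    {}
  ]
}}

```text
t: 22.68
ee_pos: [0.5205, 0.052, 0.1014]
tcp_rot: [2.427, 1.994, 0.001]
wrist_force: [-1.8, -1.7, 7.7]
finger_gap: 0.0556
grip_force: 39.9
```

Call:
{"fn": "nudge_tcp", "kwargs": {
  "deltas": [
    {"rotvec": [0,0,0.05]},
    {"rotvec": [0,0,0.1]},
    {"rotvec": [0,0,0.1]},
    {"rotvec": [0,0,0.1]},
    {"rotvec": [0,0,0.1]},
    {}
  ]
}}

```text
t: 23.42
ee_pos: [0.5214, 0.0523, 0.1018]
tcp_rot: [2.811, 1.4, 0.004]
wrist_force: [-0.9, 0.6, 7.8]
finger_gap: 0.0556
grip_force: 40.0
```

```bash
python3 -c "
from h import *
delta([.5204,.052,.1],np.radians(78.8-180))"
```

```text
tool delta [-0.0009 -0.0006  0.0018] turn 1.1198 tilt 0.17 q [ 0.45  0.52 -0.75  1.96  0.48  0.84 -1.21] t 23.425
```

Call:
{"fn": "nudge_tcp", "kwargs": {
  "deltas": [
    {"rotvec": [0,0,0.1]},
    {"rotvec": [0,0,0.1]},
    {"rotvec": [0,0,0.1]},
    {"rotvec": [0,0,0.1]},
    {"rotvec": [0,0,0.1]},
    {"rotvec": [0,0,0.1]},
    {"rotvec": [0,0,0.1]},
    {"rotvec": [0,0,0.1]},
    {"rotvec": [0,0,0.1]},
    {"rotvec": [0,0,0.1]},
    {"rotvec": [0,0,0.1]},
    {},
    {},
    {}
  ]
}}

```text
t: 25.18
ee_pos: [0.5215, 0.0522, 0.1018]
tcp_rot: [-3.129, 0.274, -0.005]
wrist_force: [0.0, -0.2, 7.3]
finger_gap: 0.0552
grip_force: 40.0
```

```bash
python3 -c "
from h import *
delta([.5204,.052,.1],np.radians(78.8-180));print(manip.read_state()['torque'])"
```

```text
tool delta [-0.001   0.0004  0.0018] turn 0.0207 tilt 0.18 q [ 0.25  0.46 -0.5   1.97  0.3   0.78 -2.16] t 25.175
[ 0.05680788  0.1007652  -0.10834589]
```

Call:
{"fn": "nudge_tcp", "kwargs": {
  "deltas": [
    {"rotvec": [0,0,0.015]},
    {"xyz": [0,0,-0.002]},
    {"xyz": [0,0,-0.002]},
    {"xyz": [0,0,-0.0015]},
    {},
    {}
  ]
}}

```text
t: 25.92
ee_pos: [0.5214, 0.0522, 0.1068]
tcp_rot: [-3.127, 0.297, -0.004]
wrist_force: [1.6, 0.5, 4.3]
finger_gap: 0.0557
grip_force: 39.9
```

Call:
{"fn": "nudge_tcp", "kwargs": {
  "deltas": [
    {},
    {},
    {},
    {}
  ],
  "finger_gap": 0.092
}}

```text
t: 26.42
ee_pos: [0.5195, 0.0518, 0.1059]
tcp_rot: [3.127, -0.297, -0.001]
wrist_force: [0.2, 0.5, -0.7]
finger_gap: 0.0896
grip_force: 0.0
```

Call:
{"fn": "nudge_tcp", "kwargs": {
  "deltas": [
    {"xyz": [0,0,-0.01]},
    {"xyz": [0,0,-0.03]},
    {"xyz": [0,0,-0.05]},
    {"xyz": [0,0,-0.05]},
    {"xyz": [-0.03,0,-0.02]},
    {},
    {}
  ]
}}

```text
t: 27.3
ee_pos: [0.4906, 0.0572, 0.2664]
tcp_rot: [3.127, -0.298, 0.001]
wrist_force: [-1.3, -0.3, -1.0]
finger_gap: 0.0921
grip_force: 0.0
```

```bash
python3 - <<'E'
from h import *
s=snap('wrist','w13');C=cloud(s)
d=np.hypot(C[...,0]-.5205,C[...,1]-.0515)
m=(C[...,2]>.11)&(C[...,2]<.15)&(d<.045);print(m.sum())
z=C[m][:,2];print('hist',np.histogram(z,np.arange(.11,.142,.002)))
k=np.argwhere(m&(C[...,2]>.118))[:,::-1]
c,r=cv2.minEnclosingCircle((on_plane(s,k.astype(float),.124)[:,:2]*1000).astype(np.float32));print('cap circle',c,r)
f=m&(d>.022)&(d<.029)&(abs(C[...,2]-.124)<.004);P=C[f];print('top plane',np.linalg.lstsq(np.c_[P[:,:2]-[.5205,.0515],np.ones(len(P))],P[:,2],rcond=None)[0])
a=np.radians(78.8);u=np.array([np.cos(a),np.sin(a)]);v=np.array([u[1],-u[0]])
# height map in shaker axes, 4 mm grid
D=C[...,:2]-[.5202,.051];x=D@u;y=D@v
for i in range(-7,8): print(' '.join('%4.0f'%(1000*np.median(C[q][:,2])) if (q:=(abs(x-i*.004)<.002)&(abs(y-j*.004)<.002)&(C[...,2]<.15)).sum() else ' .. ' for j in range(-7,8)))
t=load('t1')
f=(C[...,2]>.085)&(C[...,2]<.1)&(d>.05)&(d<.09);print('plate z',np.percentile(C[f][:,2],[5,50,95]))
print(manip.read_state())
E
```

```text
2181
hist (array([  8,  12,  22,  36, 204,  69, 772, 565, 145, 116, 223,   9,   0,
         0,   0]), array([0.11 , 0.112, 0.114, 0.116, 0.118, 0.12 , 0.122, 0.124, 0.126,
       0.128, 0.13 , 0.132, 0.134, 0.136, 0.138, 0.14 ]))
cap circle (519.9735717773438, 52.031471252441406) 31.46452522277832
top plane [-0.00182435  0.00013161  0.12378772]
  94   94   94  109   95  107  106  118  118  124   95   94   94   93   86
  94  ..   124  124  124  122  119  119  118  124  124  124   94   94   86
 ..   123  124  124  124  121  119  119  119  131  125  124  124   94   87
 123  124  124  124  124  122  126  126  124  131  131  124  124  123   87
 123  124  124  124  124  123  12
[... 833 characters left out ...]
]
{'t': 27.35, 'joint_pos': array([ 0.34600472,  0.18822384, -0.57911505,  1.88370453,  0.11508394,
        1.10291725, -2.03798186]), 'dq': array([-0.00161293,  0.01723222,  0.00396641, -0.00023194, -0.00157857,
        0.00118606,  0.00100835]), 'joint_efforts': array([-1.40118208e-01, -3.64997149e+01, -3.16691950e+00, -2.82533902e+01,
       -1.34312664e-02, -7.43181445e-02,  2.47956166e-03]), 'ee_pos': array([0.4905406 , 0.0571296 , 0.26586329]), 'tcp_rot': array([ 3.12719733e+00, -2.98102631e-01, -6.14582116e-04]), 'wrist_force': array([-0.33076973, -0.70252381, -0.84630124]), 'torque': array([ 0.01401174, -0.0021548 , -0.0511896 ]), 'grip_force': 0.0, 'finger_gap': 0.09176909508700933}
```

The cap top is at 124 mm (origin at 90 mm), level and centred. The head lies in the groove with the slot across it, the plate is flush, and the gripper is clear.

```bash
python3 -c "
from workcell import manip
print(manip.job_done())"
```

```text
the job is handed in; nothing more can be done
None
```

The mould is closed and locked: the upper half lies flush on the pins, the cap is seated with the head in its groove, and the job was handed in at 27 s; my final measurements were in range, but no verdict was returned.

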